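Make up the live-culture set and the blank set for a staining practical

TASK

Make up the two bench sets for the staining practical. The white carrier with the hinged clear shield gets the pink culture dish under the shield (lift the shield, set the dish in its round pocket, lower the shield fully shut again), the blue carton of cover slips in the rectangular pocket and the dropping bottle with the red bulb in the small round pocket; the plain blue carrier gets the cream blank dish in its large round pocket and the dropping bottle with the black bulb in its small one. Keep dishes level and bottles upright all the while, and leave everything standing flat in its pocket.

Things in the scene. Friction and masses are not known exactly. Their poses are not given: they have to be found in the camera images.
- pink_dish: closed glass Petri dish with PINK agar (live culture), a disc 62 mm across its visible rim (59 mm where fingers meet it), 16 mm high (fingers meet the lowest 14 mm), 45 g; origin: centre of its underside, z up. Loose on the worktop, one of five things in a shuffled row along its front, at least 85 mm apart.
- cream_dish: the same dish with CREAM-coloured agar (the blank); origin at the centre of its underside, z up. Loose, in the same row.
- red_dropper: amber dropping bottle with a RED rubber bulb: body 36 mm across up to 66 mm height, black collar 24 mm across from 60 to 73 mm, bulb 16 mm across up to the top at 104 mm; 85 g; origin: centre of its underside, z up. Loose, upright, in the same row. Grip the collar or body.
- black_dropper: the same amber dropping bottle with a BLACK rubber bulb; origin at the centre of its underside, z up. Loose, upright, in the same row.
- coverslip_carton: small blue and white carton (cover slips), 40 mm (its x) by 62 mm (its y) by 24 mm high, 50 g; origin at the centre of its underside, z up. Loose, lying flat in the same row, its y axis within 0.6 rad of the world's y axis. Grip across the 40 mm.
- shielded_carrier: white slab, fixed behind the row, left or right; 118 (x, -53 to +65) by 276 (y) mm, top face 14 mm above the worktop. Origin in its underside, x away from the robot within 0.1 rad, y left. Pockets 5 mm deep (floor 9 mm above the worktop) at x = 0: dish, 78 mm round, y = +78 mm, under the clear shield; carton, 58 (x) by 80 (y) mm, y = -24 mm (carton's y along y); bottle, 54 mm round, y = -98 mm.
- open_carrier: plain blue slab without a shield, fixed in the other place; 118 (x, -53 to +65) by 184 (y) mm, top face 14 mm above the worktop; origin in its underside, axes as for the white carrier. Pockets 5 mm deep (floor 9 mm above the worktop) at x = 0: dish, 78 mm round, at y = +40 mm; bottle, 54 mm round, at y = -52 mm. (A 0.4 m tall microscope stands fixed at the left end of the worktop.)
- shield (a joint): angle of the clear shield (a hood 98 mm in y, 99 in x, 29 high, open below, grey edges): 0 = shut over the dish pocket, as at the start; grows as its front is lifted; stop at 1.75 rad, when it stands just past upright behind the pocket. The stiff hinge keeps it at whatever angle it is left; 1 to 2 N at the tab moves it.
- shield_tab (a point): grip point of the orange tab that sticks out 28 mm from the middle of the shield's front wall, 18 mm ahead of that wall; moves with the shield. Tab 22 mm wide in y (pinch it so, from above; it can turn between the fingers along its arc), 11 mm thick. When shut: 34 mm above the worktop, 117 mm nearer the robot than the hinge axis, 16 mm above it.
- shield_hinge (a point): middle of the shield's hinge axis, on the white carrier at its x = +55 mm, y = +78 mm, 18 mm above the worktop; the axis lies along the carrier's y. Fixed to the carrier.

How it is judged:
On the way, in this order (a step that is already met when the one before it is completed fails the run):
1. the shield is lifted clear of the dish pocket (value of joint shield above 1.1 rad), for 0.2 s.
2. the pink dish stands released in the shielded pocket (x of pink_dish in the frame of shielded_carrier between -0.011 and 0.011 m and y of pink_dish in the frame of shielded_carrier between 0.067 and 0.089 m and z of pink_dish in the frame of shielded_carrier between 0.005 and 0.012 m and angle between pink_dish's own z axis and vertical below 0.12 rad and linear speed of pink_dish below 0.02 m/s and contact force between pink_dish and the fingers below 0.1 N), for 0.2 s.
At the end, for the whole second after the job is handed in: Each thing stands released, at rest and upright (0.12 rad) on the floor of its own pocket, within 11 mm of the pocket's centre in x and y and 3 mm in height; the carton lies along its pocket within 0.3 rad; the shield is shut to less than 0.06 rad (all of step 2 and x of coverslip_carton in the frame of shielded_carrier between -0.011 and 0.011 m and y of coverslip_carton in the frame of shielded_carrier between -0.035 and -0.013 m and z of coverslip_carton in the frame of shielded_carrier between 0.005 and 0.012 m and angle between each of coverslip_carton, red_dropper, cream_dish, black_dropper's own z axis and vertical below 0.12 rad and linear speed of each of coverslip_carton, red_dropper, cream_dish, black_dropper below 0.02 m/s and contact force between each of coverslip_carton, red_dropper, cream_dish, black_dropper and the fingers below 0.1 N and angle between the y axis of coverslip_carton and the y axis of shielded_carrier, either way round below 0.3 rad and x of red_dropper in the frame of shielded_carrier between -0.011 and 0.011 m and y of red_dropper in the frame of shielded_carrier between -0.109 and -0.087 m and z of red_dropper in the frame of shielded_carrier between 0.005 and 0.012 m and x of cream_dish in the frame of open_carrier between -0.011 and 0.011 m and y of cream_dish in the frame of open_carrier between 0.029 and 0.051 m and z of cream_dish in the frame of open_carrier between 0.005 and 0.012 m and x of black_dropper in the frame of open_carrier between -0.011 and 0.011 m and y of black_dropper in the frame of open_carrier between -0.063 and -0.041 m and z of black_dropper in the frame of open_carrier between 0.005 and 0.012 m and value of joint shield below 0.06 rad and velocity of joint shield below 0.05 rad/s); the robot touches nothing.
It fails at once if a dish or a bottle is tipped by more than 0.6 rad (angle between any of pink_dish, cream_dish, red_dropper, black_dropper's own z axis and vertical above 0.6 rad).
It also fails if it takes over 144 s, if anything falls off the work surface, if the arm or the gripper's body presses on something with over 40 N, if the wrist force passes 120 N, or if a joint passes its speed limit or range.

ROBOT

A 7-joint arm with a two-finger parallel gripper is mounted at the origin on a cart in front of the work surface, level with it; the furniture and walls round the work are solid. World frame = base frame: x ahead of the robot, y to its left, z up, the work surface at z = 0. Lengths are in m, angles in rad, forces in N, time in s.
With the tool pointing down it reaches from about 0.425 to 1.025 m from the base axis. Payload 9.4 kg.
Tool frame: the origin (TCP) lies on the centre line of the jaws, within the pads' length; the fingertips stand 17 mm ahead of it and the grasp point (between the pads) lies 2 mm behind it; z points along the fingers, y is the line along which they close (so a half turn about z gives the same grasp; the last joint's range is limited). The gripper opens to 93 mm and grips with 3 to 60 N. Pads are 15 mm wide; open, the fingers measure 128 mm over their backs; the gripper's body (75 mm by 188 mm) begins 65 mm behind the grasp point.
Start: joints at [-1.254, 0.599, -0.003, 1.599, 0.002, 0.943, -0.08], TCP at [0.278, 0.67, 0.236] pointing down, gripper open.
Joint ranges: [-2.57, 2.57], [-0.35, 1.97], [-1.29, 1.29], [0.11, 2.56], [-1.05, 4.19], [0.11, 1.86], [-2.63, 2.63]. Speed limits (rad/s): [2.22, 2.22, 3.01, 3.01, 3.14, 3.14, 3.14].

INTERFACE

Orientations are given as a unit quaternion [x, y, z, w].
In Python, from bench import manip gives the robot as it stands.
- The arm moves only by the tool send_rows, never from a script. Its argument "moves" is a list of rows, each a list of 2 entries, a list of its own where there are three numbers: the shift along the world's x, y, z in m, then the turn about the world's z in rad. In form: [[[x, y, z], yaw], ...]. A call has 1 to 20 rows; each row shifts and turns the commanded pose from where the row before left it; what a row does not reach is not made up. A row lasts 1/8 s, in which the tool goes at most 62.5 mm and 10.7 degrees, less where a joint would pass 70% of its speed; a pose out of reach is approached as far as the arm can. A call is refused whole if a number of a shift passes 0.0625 or a number of a turn 0.188, either way. A call with a gripper value outside its range is refused whole. "fingers" is the closure, from -1 (fully open) to 1 (shut), so that 0 is half open, set as the call begins (left out, the last holds). The fingers move at their own pace and stop on an object; "newtons" is the grip in N (left out, the last holds). Time passes only in rows, so rows that do not move let the fingers close. It gives the time, the measured TCP pose, the force, the opening and the grip force at its end, in the units of the state.
- manip.get_state(): the state, without advancing time (a new reading comes with each control period).
- manip.capture(name): name is "scene" or "top" or "wrist"; returns (picture, depth): 480x640x3 uint8, blue, green, red; 480x640 float32, m along the optical axis (not along the pixel's ray), 0 where there is no reading.
- manip.camera_params(name): a dict with "camera_matrix" (3x3 intrinsics, pixels), "cam_to_world" (4x4, takes a point from camera to world coordinates); the wrist camera has in their place "T_tool_cam" (4x4, takes a point from camera to tool coordinates, whose origin is the TCP and whose axes are the flange's). Camera axes: x right, y down, z forward; pixel columns grow to the right and rows downward; lengths in m; the calibration is good to about 2 mm. The wrist camera is an equidistant fisheye: a pixel r from the principal point sees the ray r / f radians off the axis. A picture is of the moment at which its call begins: read the wrist's pose just before it. camera_params takes no time and is no camera call.
- manip.job_done(): hands the job in; it is judged then, once.
The state is a dict: "time_s": time; "joint_pos": joint angles; "qvel": joint speeds; "joint_torque": joint torques, N m; "tool_pos": TCP position; "tcp_rot": TCP orientation; "ft_force": force on the tool from outside, world axes, zero at the start; "wrist_torque": the same for the moment, N m; "finger_gap": finger opening in m; "grip_force": force on a finger pad.
Only numpy, scipy, OpenCV 4.12 (cv2) and the standard library are available. Lean on these libraries where they do the work, as an engineer would, in place of code of your own. Each camera call takes 0.05 s, during which the arm holds its last target. There are 200 camera calls.

## Working session

There is one attempt and no reset: what is moved stays moved. The work goes in short steps, Python scripts to look and compute and a tool call to move; the robot and the scene stay as the last step left them, time stands still between calls to the robot, and variables do not carry over. Pictures are saved under pics/ and viewed, at most 14 in all, crops included, and the job is handed in when it is done.

Besides the shell and the picture viewer there is one more tool, called after "Call:" as a command line: name --argument value ..., lists and objects as JSON in quotes. send_rows: Moves the arm, as the interface text tells. Its arguments: {"type":"object","properties":{"moves":{"type":"array","items":{"type":"array"}},"fingers":{"type":"number"},"newtons":{"type":"number"}},"required":["moves"]}

```bash
mkdir -p pics; ls
cat > h.py <<'E'
import numpy as np,cv2
from bench import manip
def ray(cam,uv,z):
    p=manip.camera_params(cam);K=np.array(p["camera_matrix"]);T=np.array(p["cam_to_world"])
    d=T[:3,:3]@np.linalg.solve(K,[uv[0],uv[1],1.]);o=T[:3,3]
    return o+d*(z-o[2])/d[2]
def cloud(cam,D):
    p=manip.camera_params(cam);K=np.array(p["camera_matrix"]);T=np.array(p["cam_to_world"])
    v,u=np.mgrid[:480,:640]
    P=np.stack([(u-K[0,2])/K[0,0]*D,(v-K[1,2])/K[1,1]*D,D],-1)
    return P@T[:3,:3].T+T[:3,3]
E
python3 - <<'E'
from h import *
for c in("top","scene"):
    I,D=manip.capture(c);cv2.imwrite(f"pics/{c}0.png",I);np.savez(f"{c}0.npz",I=I,D=D)
    print(c,manip.camera_params(c))
print(manip.get_state())
E
```

```text
pics
top {'camera_matrix': array([[452.88238506,   0.        , 320.86894565],
       [  0.        , 452.88238506, 238.06564666],
       [  0.        ,   0.        ,   1.        ]]), 'cam_to_world': array([[ 0.01871354, -0.98624989,  0.16419791,  0.41865886],
       [-0.99928867, -0.02382739, -0.02923013, -0.0028786 ],
       [ 0.03274062, -0.16353411, -0.98599424,  1.00036829],
       [ 0.        ,  0.        ,  0.        ,  1.        ]])}
scene {'camera_matrix': array([[488.19800275,   0.        , 319.40348368],
       [  0.        , 488.19800275, 249.35456865],
       [  0.        ,   0.        ,   1.        ]]), 'cam_to_world': array([[ 0.90397315, -0.22119159,  0.36593281,  0.22450205],
       [-0.42757542, -0.46073427,  0.77775523, -0.69777212],
       [-0.00343513, -0.85953372, -0.5110675 ,  0.53006386],
       [ 0.        ,  0.        ,  0.        ,  1.        ]])}
{'time_s': 0.1, 'joint_pos': array([-1.25368593,  0.60003819, -0.00254522,  1.60001944,  0.0017879 ,
        0.94289419, -0.07978504]), 'qvel': array([-0.0003062 , -0.00345516, -0.00110082, -0.00296505,  0.00032074,
       -0.00043663,  0.00054217]), 'joint_torque': array([ 5.29265191e-03, -7.66558385e+01,  1.50221039e+00, -2.52940178e+01,
       -5.23079548e-02,  1.37313656e-02,  5.27977465e-05]), 'tool_pos': array([0.27804371, 0.66913637, 0.23486215]), 'tcp_rot': array([ 1.95601969e-01,  9.80683134e-01, -6.74291787e-04, -7.51654755e-05]), 'ft_force': array([ 0.55298042, -0.98944628,  0.99779064]), 'wrist_torque': array([ 0.06277388,  0.00201589, -0.0025245 ]), 'grip_force': 0.0, 'finger_gap': 0.0932782268482002}
```

View pics/top0.png

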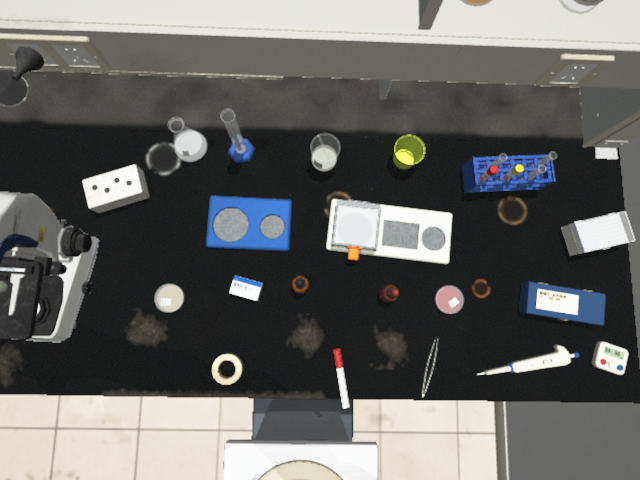

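View pics/scene0.png

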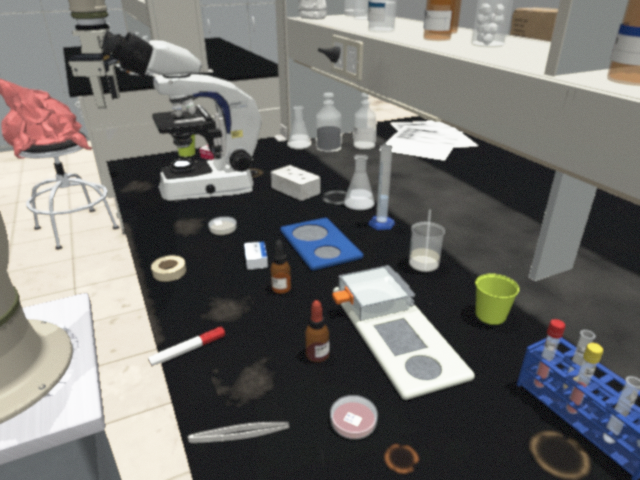

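The top view shows the blue carrier at (249,223) and the white one at (390,231), with the orange tab at (353,254). The row is cream dish (169,298), carton (246,288), black bottle (300,285), red bottle (389,293) and pink dish (449,299). In the scene view both bottles are upright, with the red bulb at (317,312) and the black at (280,250).

```bash
cat > m.py <<'E'
from h import *
d=np.load("top0.npz");I,D=d["I"],d["D"];hsv=cv2.cvtColor(I,cv2.COLOR_BGR2HSV);P=cloud("top",D)
def blob(m,win):
    k=np.zeros((480,640),np.uint8);u0,v0,u1,v1=win;k[v0:v1,u0:u1]=1
    m=(m&(k>0)).astype(np.uint8)
    n,l,s,c=cv2.connectedComponentsWithStats(m);i=1+np.argmax(s[1:,4]);return (l==i)
def rect(b,z):
    c=max(cv2.findContours(b.astype(np.uint8),cv2.RETR_EXTERNAL,cv2.CHAIN_APPROX_NONE)[0],key=cv2.contourArea)
    w=np.array([ray("top",q[0],z)[:2] for q in c]);r=cv2.minAreaRect((w*1000).astype(np.float32));return r
V=hsv[...,2];S=hsv[...,1];H=hsv[...,0]
for n,win,m,z in(("cream",(145,275,195,320),V>90,.015),("pink",(428,278,472,322),V>90,.015),
   ("carton",(222,268,272,308),V>60,.024),("blue",(195,185,300,260),(S>120)&(V>60),.014),("white",(325,195,460,270),(V>110)&(S<90),.014),
   ("tab",(335,240,370,268),(S>150)&(H>5)&(H<22)&(V>120),.038)):
    b=blob(m,win);ys,xs=np.nonzero(b);r=rect(b,z)
    print(n,b.sum(),"rect",np.round(r[0],1),np.round(r[1],1),round(r[2],1),"depth xyz med",np.round(np.median(P[b],0),4))
out=[]
for n,win in(("black",(282,268,318,302)),("red",(372,275,408,312))):
    u0,v0,u1,v1=win;Pz=P[v0:v1,u0:u1];q=Pz[Pz[...,2]>.09].reshape(-1,3);print(n,"top pts",len(q),q.mean(0) if len(q) else 0,Pz[...,2].max())
    q=Pz[(Pz[...,2]>.06)];print("  hi",len(q),q.mean(0))
for n,u,v in(("bdish",231,224),("bbot",272,226)): print(n,ray("top",(u,v),.009))
# grey pockets
for n,win in(("bd",(205,195,252,250)),("bb",(254,205,292,245)),("wcart",(380,215,422,252)),("wbot",(418,222,450,254))):
    m=(V>60)&(V<175)&(S<60);b=blob(m,win);r=rect(b,.009);print(n,b.sum(),np.round(r[0],1),np.round(r[1],1),round(r[2],1))
c=I[180:325,140:480];cv2.imwrite("pics/crop1.png",cv2.resize(c,None,fx=2.35,fy=2.35,interpolation=cv2.INTER_CUBIC))
E
python3 m.py
```

```text
cream 702 rect [446.3 291.1] [62.  61.3] 3.9 depth xyz med [0.4455 0.2909 0.0153]
pink 664 rect [ 455.1 -313.9] [60.5 62.1] 1.1 depth xyz med [ 0.4546 -0.3138  0.0151]
carton 621 rect [470.1 127. ] [66.1 42.7] 75.5 depth xyz med [0.4698 0.1268 0.0241]
blue 2942 rect [613.8 127.7] [184.2 118.7] 88.5 depth xyz med [0.6241 0.1171 0.0138]
white 6375 rect [ 604.4 -184.6] [276.  120.6] 84.4 depth xyz med [ 0.6018 -0.1862  0.0144]
tab 147 rect [ 547.8 -102. ] [30.5 28.8] 84.9 depth xyz med [ 0.5483 -0.1011  0.0402]
black top pts 55 [0.47009666 0.00988361 0.21417707] 1.0003682870287898
  hi 111 [0.47373764 0.01098729 0.14269103]
red top pts 52 [ 0.45846807 -0.16026228  0.18571398] 1.0003682870287898
  hi 117 [ 0.46060968 -0.16779468  0.12306773]
bdish [0.61054002 0.1676082  0.009     ]
bbot [0.60829865 0.07685429 0.009     ]
bd 907 [609.6 169.7] [74.5 75.1] 1.5
bb 425 [608.4  77.9] [49.8 51. ] 1.5
wcart 832 [ 597.3 -210. ] [77.8 56.3] 84.4
wbot 413 [ 590.1 -283.5] [49.9 50.1] 1.3
```

View pics/crop1.png

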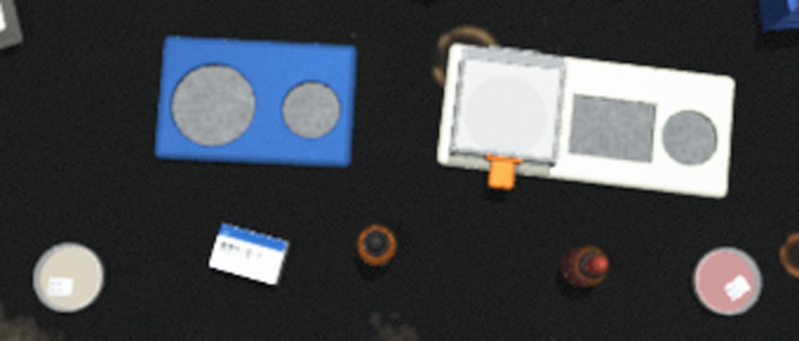

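Run:
```python
from h import *
A=[]
for c in("top","scene"):
    d=np.load(c+"0.npz");D=d["D"];P=cloud(c,D);ok=D>0;A.append((P,ok,d["I"]))
P,ok,I=A[0]
for n,win in(("black",(282,268,318,302)),("red",(372,275,408,312))):
    u0,v0,u1,v1=win
    Pz=P[v0:v1,u0:u1];o=ok[v0:v1,u0:u1]
    for a,b in((.08,.12),(.055,.075)):
        q=Pz[o&(Pz[...,2]>a)&(Pz[...,2]<b)];print(n,a,len(q),np.round(q.mean(0),4) if len(q) else 0, np.round(q.min(0),3) if len(q) else 0,np.round(q.max(0),3) if len(q) else 0)
Ps,oks,Is=A[1]
for n,win in(("black",(265,235,297,297)),("red",(300,295,335,365))):
    u0,v0,u1,v1=win
    Pz=Ps[v0:v1,u0:u1];o=oks[v0:v1,u0:u1]
    for a,b in((.075,.12),(.01,.055)):
        q=Pz[o&(Pz[...,2]>a)&(Pz[...,2]<b)&(Pz[...,0]<.53)];print("scene",n,a,len(q),np.round(np.median(q,0),4) if len(q) else 0,np.round(q.min(0),3),np.round(q.max(0),3))
allp=np.vstack([p[o] for p,o,_ in A])
allp=allp[(allp[:,2]>.03)&(allp[:,2]<.8)&(allp[:,0]>.15)&(allp[:,0]<1.0)&(abs(allp[:,1])<.8)]
g={}
for y in np.arange(-.8,.8,.1):
  print(round(y,1),[int(1000*(s[:,2].max())) if len(s:=allp[(allp[:,1]>=y)&(allp[:,1]<y+.1)&(allp[:,0]>=x)&(allp[:,0]<x+.1)])>3 else 0 for x in np.arange(.1,1,.1)])
```

```text
black 0.08 48 [0.4776 0.0117 0.0995] [0.472 0.004 0.091] [0.486 0.018 0.106]
black 0.055 79 [0.4769 0.0123 0.0665] [ 0.464 -0.002  0.055] [0.493 0.025 0.075]
red 0.08 53 [ 0.4627 -0.1766  0.0976] [ 0.456 -0.184  0.084] [ 0.47  -0.171  0.106]
red 0.055 74 [ 0.4618 -0.1736  0.0658] [ 0.449 -0.188  0.055] [ 0.476 -0.164  0.075]
scene black 0.075 129 [0.4752 0.0051 0.0889] [0.469 0.001 0.075] [0.485 0.014 0.105]
scene black 0.01 457 [ 0.4731 -0.0032  0.0336] [ 0.46  -0.011  0.01 ] [0.494 0.125 0.055]
scene red 0.075 177 [ 0.4598 -0.1855  0.0911] [ 0.454 -0.189  0.075] [ 0.469 -0.176  0.105]
scene red 0.01 597 [ 0.4558 -0.1941  0.0362] [ 0.445 -0.2    0.01 ] [ 0.479 -0.17   0.055]
-0.8 [0, 0, 0, 0, 60, 60, 57, 109, 0]
-0.7 [0, 0, 0, 41, 61, 62, 0, 191, 128]
-0.6 [0, 0, 0, 42, 62, 61, 114, 384, 384]
-0.5 [0, 0, 0, 42, 0, 68, 125, 420, 384]
-0.4 [0, 0, 0, 0, 0, 73, 126, 417, 386]
-0.3 [0, 0, 0, 0, 0, 0, 68, 484, 382]
-0.2 [0, 0, 0, 106, 48, 49, 68, 481, 479]
-0.1 [0, 0, 0, 73, 48, 47, 115, 387, 382]
-0.0 [0, 0, 0, 106, 0, 0, 0, 385, 464]
0.1 [0, 0, 0, 0, 0, 0, 189, 456, 462]
0.2 [0, 0, 0, 0, 0, 0, 127, 458, 458]
0.3 [0, 0, 0, 0, 0, 51, 50, 449, 449]
0.4 [0, 390, 389, 355, 275, 229, 348, 443, 381]
0.5 [0, 396, 395, 369, 284, 237, 0, 382, 381]
0.6 [0, 453, 451, 194, 0, 0, 0, 430, 431]
0.7 [0, 317, 324, 0, 0, 0, 0, 430, 429]
```

Run:
```python
from h import *
for c in("top","scene"):
    d=np.load(c+"0.npz");D=d["D"];P=cloud(c,D);P=P[D>0]
    P=P[(P[:,2]>.05)&(P[:,2]<.9)&(P[:,0]>.0)&(P[:,0]<.7)&(P[:,1]>.3)&(P[:,1]<1)]
    for y in np.arange(.3,1,.05):
        print(c,round(y,2),[(int(1000*s[:,2].min()),int(1000*s[:,2].max())) if len(s:=P[(P[:,1]>=y)&(P[:,1]<y+.05)&(P[:,0]>=x)&(P[:,0]<x+.1)])>3 else 0 for x in np.arange(.0,.7,.1)])
```

```text
top 0.3 [0, 0, 0, 0, 0, 0, 0]
top 0.35 [0, 0, 0, 0, 0, 0, (50, 51)]
top 0.4 [0, 0, 0, 0, 0, (73, 111), (50, 51)]
top 0.45 [0, 0, 0, (50, 199), (50, 250), (50, 260), (50, 229)]
top 0.5 [0, 0, 0, (50, 198), (53, 233), (53, 259), (108, 237)]
top 0.55 [0, 0, 0, 0, 0, (106, 161), 0]
top 0.6 [0, 0, 0, 0, 0, 0, 0]
top 0.65 [0, 0, 0, 0, 0, 0, 0]
top 0.7 [0, 0, 0, 0, 0, 0, 0]
top 0.75 [0, 0, 0, 0, 0, 0, 0]
top 0.8 [0, 0, 0, 0, 0, 0, 0]
top 0.85 [0, 0, 0, 0, 0, 0, 0]
top 0.9 [0, 0, 0, 0, 0, 0, 0]
top 0.95 [0, 0, 0, 0, 0, 0, 0]
scene 0.3 [0, 0, 0, 0, 0, 0, 0]
scene 0.35 [0, 0, 0, 0, 0, 0, 0]
scene 0.4 [0, 0, 0, 0, 0, (71, 110), 0]
scene 0.45 [0, 0, (356, 390), (50, 389), (50, 355), (50, 275), (107, 229)]
scene 0.5 [0, 0, (352, 396), (50, 394), (50, 369), (53, 283), (117, 234)]
scene 0.55 [0, 0, (297, 394), (50, 395), (52, 369), (51, 284), 0]
scene 0.6 [0, 0, (217, 453), (186, 451), (191, 194), 0, 0]
scene 0.65 [0, 0, (327, 452), (308, 451), 0, 0, 0]
scene 0.7 [0, 0, (216, 317), (217, 324), 0, 0, 0]
scene 0.75 [0, 0, 0, 0, 0, 0, 0]
scene 0.8 [0, 0, 0, 0, 0, (50, 62), 0]
scene 0.85 [0, 0, 0, 0, 0, 0, 0]
scene 0.9 [0, 0, 0, 0, 0, 0, 0]
scene 0.95 [0, 0, 0, 0, 0, 0, 0]
```

Call:
send_rows --moves '[[[0, 0, 0.06], 0], [[0, 0, 0.06], 0], [[0, 0, 0.06], 0], [[0, 0, 0.06], 0], [[0, 0, 0.06], 0], [[-0.02, -0.05, 0], 0], [[-0.02, -0.05, 0], 0], [[-0.02, -0.05, 0], 0], [[-0.02, -0.05, 0], 0], [[0.033, -0.052, 0], 0], [[0.033, -0.052, 0], 0], [[0.033, -0.052, 0], 0], [[0.033, -0.052, 0], 0], [[0.033, -0.052, 0], 0], [[0.033, -0.052, 0], 0], [[0.033, -0.052, 0], 0], [[0.033, -0.052, 0], 0], [[0.033, -0.052, 0], 0]]' --fingers -0.2 --newtons 15

```text
time_s: 2.35
tool_pos: [0.4956, -0.0003, 0.5357]
tcp_rot: [0.195, 0.981, 0.0, 0.0]
ft_force: [0.7, 1.3, 0.1]
finger_gap: 0.0557
grip_force: 0.0
```

Call:
send_rows --moves '[[[0.016, -0.033, -0.03], 0.1], [[0.016, -0.033, -0.05], 0.1], [[0.017, -0.034, -0.05], 0.095], [[0, 0, -0.06], 0], [[0, 0, -0.06], 0], [[0, 0, -0.06], 0], [[0, 0, -0.06], 0], [[0, 0, -0.05], 0], [[0, 0, -0.03], 0], [[0, 0, -0.02], 0], [[0, 0, -0.015], 0], [[0, 0, -0.013], 0], [[0, 0, 0], 0]]'

```text
time_s: 3.98
tool_pos: [0.5439, -0.0983, 0.0373]
tcp_rot: [0.049, 0.999, 0.0, -0.0]
ft_force: [0.2, 0.4, 1.0]
finger_gap: 0.0555
grip_force: 0.0
```

Run:
```python
from h import *
s=manip.get_state();print(s["tool_pos"],s["tcp_rot"],s["ft_force"],s["joint_pos"])
I,D=manip.capture("wrist");cv2.imwrite("pics/w1.png",I);print(manip.camera_params("wrist"))
```

```text
[ 0.54385243 -0.09830919  0.0373393 ] [ 4.93945123e-02  9.98779256e-01  9.43752450e-05 -4.14465567e-04] [0.19819008 0.38325582 0.9615889 ] [-0.11416368  0.71879691  0.28491353  2.14696558 -0.57216513  0.34913561
  2.11912848]
{'camera_matrix': array([[371.64829954,   0.        , 309.50527373],
       [  0.        , 371.64829954, 245.4552765 ],
       [  0.        ,   0.        ,   1.        ]]), 'T_tool_cam': array([[ 3.62103974e-04, -9.66274768e-01, -2.57512993e-01,
         7.05941411e-02],
       [ 9.99999232e-01,  4.45878507e-05,  1.23884849e-03,
         2.97758538e-04],
       [-1.18558608e-03, -2.57513244e-01,  9.66274042e-01,
        -1.48536671e-01],
       [ 0.00000000e+00,  0.00000000e+00,  0.00000000e+00,
         1.00000000e+00]])}
```

View pics/w1.png

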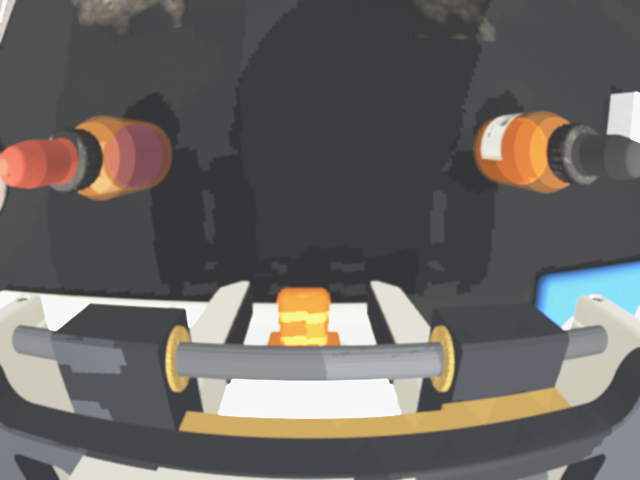

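The wrist view shows the tab at (303,310), centred between the fingers at 240 and 380. I'm closing on it and lifting along the arc.

Call:
send_rows --moves '[[[0, 0, 0], 0], [[0, 0, 0], 0], [[0, 0, 0], 0], [[0, 0, 0], 0]]' --fingers 1 --newtons 15

```text
time_s: 4.53
tool_pos: [0.544, -0.101, 0.0382]
tcp_rot: [0.05, 0.999, -0.002, 0.001]
ft_force: [-0.7, -4.6, -0.4]
finger_gap: 0.0219
grip_force: 15.0
```

Run:
```python
import numpy as np
r=.1181;c,s=np.cos(.098),np.sin(.098)
t=np.linspace(0,1.62,21)
a=t+.136;u=-r*np.cos(a);z=r*np.sin(a)
for du,dz in zip(np.diff(u),np.diff(z)): print(f"[[{du*c:.4f}, {-du*s:.4f}, {dz:.4f}], 0],",end=" ")
print((u[-1]-u[0]),z[-1]-z[0])
```

```text
[[0.0017, -0.0002, 0.0094], 0], [[0.0024, -0.0002, 0.0092], 0], [[0.0032, -0.0003, 0.0090], 0], [[0.0039, -0.0004, 0.0087], 0], [[0.0046, -0.0004, 0.0084], 0], [[0.0052, -0.0005, 0.0080], 0], [[0.0059, -0.0006, 0.0075], 0], [[0.0064, -0.0006, 0.0070], 0], [[0.0070, -0.0007, 0.0065], 0], [[0.0075, -0.0007, 0.0059], 0], [[0.0079, -0.0008, 0.0053], 0], [[0.0083, -0.0008, 0.0046], 0], [[0.0087, -0.0009, 0.0039], 0], [[0.0090, -0.0009, 0.0032], 0], [[0.0092, -0.0009, 0.0025], 0], [[0.0094, -0.0009, 0.0017], 0], [[0.0095, -0.0009, 0.0009], 0], [[0.0095, -0.0009, 0.0002], 0], [[0.0095, -0.0009, -0.0006], 0], [[0.0094, -0.0009, -0.0014], 0], 0.13875722210578204 0.10006821096743602
```

Call:
send_rows --moves '[[[0.0017, -0.0002, 0.0094], 0], [[0.0024, -0.0002, 0.0092], 0], [[0.0032, -0.0003, 0.009], 0], [[0.0039, -0.0004, 0.0087], 0], [[0.0046, -0.0004, 0.0084], 0], [[0.0052, -0.0005, 0.008], 0], [[0.0059, -0.0006, 0.0075], 0], [[0.0064, -0.0006, 0.007], 0], [[0.007, -0.0007, 0.0065], 0], [[0.0075, -0.0007, 0.0059], 0], [[0.0079, -0.0008, 0.0053], 0], [[0.0083, -0.0008, 0.0046], 0], [[0.0087, -0.0009, 0.0039], 0], [[0.009, -0.0009, 0.0032], 0], [[0.0092, -0.0009, 0.0025], 0], [[0.0094, -0.0009, 0.0017], 0], [[0.0095, -0.0009, 0.0009], 0], [[0.0095, -0.0009, 0.0002], 0], [[0.0095, -0.0009, -0.0006], 0], [[0.0094, -0.0009, -0.0014], 0]]'

```text
time_s: 7.02
tool_pos: [0.6811, -0.1143, 0.1376]
tcp_rot: [0.05, 0.999, -0.001, -0.001]
ft_force: [-2.3, -5.7, -2.0]
finger_gap: 0.0218
grip_force: 15.0
```

Call:
send_rows --moves '[[[0, 0, 0], 0], [[0, 0, 0], 0], [[0, 0, 0], 0], [[0, 0, 0.02], 0], [[0, 0, 0.04], 0], [[0, 0, 0.04], 0], [[-0.045, -0.04, 0], -0.1], [[-0.045, -0.04, 0], -0.1], [[-0.045, -0.04, 0], -0.1], [[-0.045, -0.04, 0], 0], [[-0.046, -0.04, 0], 0], [[0, 0, 0], 0]]' --fingers -0.1

```text
time_s: 8.52
tool_pos: [0.4525, -0.3154, 0.2399]
tcp_rot: [0.202, 0.979, -0.0, 0.001]
ft_force: [0.8, 0.6, -0.2]
finger_gap: 0.0511
grip_force: 0.0
```

Run:
```python
from h import *
s=manip.get_state();print(s["tool_pos"],s["tcp_rot"],s["joint_pos"])
I,D=manip.capture("scene");cv2.imwrite("pics/s1.png",I)
```

```text
[ 0.45248007 -0.31536236  0.2398667 ] [ 2.01944113e-01  9.79396548e-01 -3.97305213e-04  9.04586913e-04] [ 0.05117254  0.44771659  0.64865853  2.02314528 -0.37811759  0.78749646
  2.08750897]
```

View pics/s1.png

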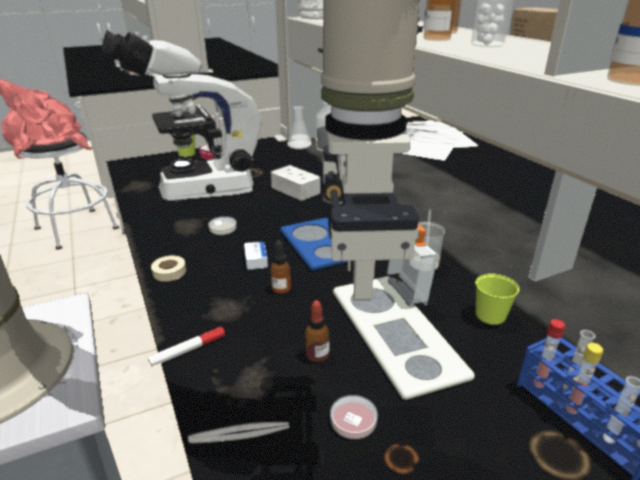

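The shield stands upright with its tab at (421,235), and the pink dish is undisturbed at (354,416). Next is the pink dish.

Call:
send_rows --moves '[[[0.0025, 0.0015, 0], 0], [[0, 0, -0.05], 0], [[0, 0, -0.05], 0], [[0, 0, -0.05], 0], [[0, 0, -0.03], 0], [[0, 0, -0.02], 0], [[0, 0, -0.01], 0], [[0, 0, -0.005], 0], [[0, 0, 0], 0], [[0, 0, 0], 0]]' --fingers -1

```text
time_s: 9.82
tool_pos: [0.4593, -0.3103, 0.0234]
tcp_rot: [0.198, 0.98, -0.0, 0.001]
ft_force: [0.5, -1.1, -0.2]
finger_gap: 0.0931
grip_force: 0.0
```

Call:
send_rows --moves '[[[-0.004, -0.004, 0.0015], 0], [[0, 0, 0], 0], [[0, 0, 0], 0], [[0, 0, 0], 0]]'

```text
time_s: 10.32
tool_pos: [0.4549, -0.3142, 0.0243]
tcp_rot: [0.198, 0.98, 0.0, 0.0]
ft_force: [0.8, 0.3, -0.2]
finger_gap: 0.0929
grip_force: 0.0
```

Call:
send_rows --moves '[[[0, 0, 0], 0], [[0, 0, 0], 0], [[0, 0, 0], 0], [[0, 0, 0], 0], [[0, 0, 0], 0]]' --fingers 1 --newtons 12

```text
time_s: 10.95
tool_pos: [0.4548, -0.3142, 0.0243]
tcp_rot: [0.198, 0.98, -0.0, 0.0]
ft_force: [-0.1, 0.2, 0.3]
finger_gap: 0.058
grip_force: 12.0
```

Call:
send_rows --moves '[[[0, 0, 0.015], 0], [[0, 0, 0.04], 0], [[0, 0, 0.05], 0], [[0, 0, 0.05], 0], [[0.02, 0.028, 0], 0.05], [[0.026, 0.036, 0], 0.05], [[0.026, 0.036, 0], 0.05], [[0.026, 0.036, 0], 0.05], [[0.026, 0.036, 0], 0.05], [[0.027, 0.036, 0], 0.05], [[0, 0, -0.03], 0], [[0, 0, -0.04], 0], [[0, 0, -0.03], 0], [[0, 0, -0.02], 0], [[0, 0, 0], 0], [[0, 0, 0], 0]]'

```text
time_s: 12.95
tool_pos: [0.6063, -0.1066, 0.0604]
tcp_rot: [0.05, 0.999, -0.0, 0.001]
ft_force: [-0.3, 0.3, 0.3]
finger_gap: 0.0578
grip_force: 12.0
```

Right over the pocket; lower to 34 mm.

Call:
send_rows --moves '[[[0, 0, -0.012], 0], [[0, 0, -0.008], 0], [[0, 0, -0.004], 0], [[0, 0, -0.0025], 0], [[0, 0, 0], 0], [[0, 0, 0], 0]]'

```text
time_s: 13.7
tool_pos: [0.6058, -0.1063, 0.0328]
tcp_rot: [0.049, 0.999, -0.0, 0.0]
ft_force: [0.4, 0.1, -0.5]
finger_gap: 0.058
grip_force: 12.0
```

Call:
send_rows --moves '[[[0, 0, 0], 0], [[0, 0, 0], 0], [[0, 0, 0], 0], [[0, 0, 0.01], 0], [[0, 0, 0.03], 0], [[0, 0, 0.06], 0], [[0, 0, 0.06], 0], [[0, 0, 0.05], 0], [[0.025, -0.002, 0], 0], [[0.025, -0.003, 0], 0], [[0.025, -0.003, 0], 0], [[0, 0, 0], 0], [[0, 0, 0], 0]]' --fingers -0.6

```text
time_s: 15.32
tool_pos: [0.6798, -0.1144, 0.2429]
tcp_rot: [0.05, 0.999, 0.0, -0.0]
ft_force: [-0.5, 0.7, -0.0]
finger_gap: 0.0748
grip_force: 0.0
```

Run:
```python
from h import *
I,D=manip.capture("wrist");cv2.imwrite("pics/w2.png",I)
```

```text
(no output)
```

View pics/w2.png

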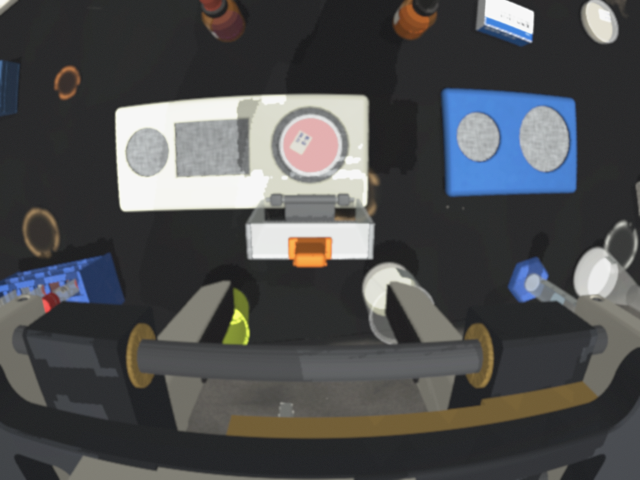

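The dish sits centred in its pocket at (310,145), and the shield's tab at (310,250) is between the fingers. I'll pinch it again and lower the shield.

Call:
send_rows --moves '[[[0.0013, 0, -0.04], 0], [[0, 0, -0.04], 0], [[0, 0, -0.018], 0], [[0, 0, -0.007], 0], [[0, 0, 0], 0], [[0, 0, 0], 0]]' --fingers -0.1

```text
time_s: 16.12
tool_pos: [0.6827, -0.1145, 0.1391]
tcp_rot: [0.049, 0.999, -0.0, 0.001]
ft_force: [0.1, -0.5, -0.3]
finger_gap: 0.0518
grip_force: 0.0
```

Call:
send_rows --moves '[[[0, 0, 0], 0], [[0, 0, 0], 0], [[0, 0, 0], 0], [[0, 0, 0], 0]]' --fingers 1 --newtons 15

```text
time_s: 16.62
tool_pos: [0.6821, -0.1145, 0.1379]
tcp_rot: [0.049, 0.999, -0.0, 0.0]
ft_force: [-0.7, -1.3, 1.8]
finger_gap: 0.0216
grip_force: 15.0
```

Call:
send_rows --moves '[[[-0.0094, 0.0009, 0.0014], 0], [[-0.0095, 0.0009, 0.0006], 0], [[-0.0095, 0.0009, -0.0002], 0], [[-0.0095, 0.0009, -0.0009], 0], [[-0.0094, 0.0009, -0.0017], 0], [[-0.0092, 0.0009, -0.0025], 0], [[-0.009, 0.0009, -0.0032], 0], [[-0.0087, 0.0009, -0.0039], 0], [[-0.0083, 0.0008, -0.0046], 0], [[-0.0079, 0.0008, -0.0053], 0], [[-0.0075, 0.0007, -0.0059], 0], [[-0.007, 0.0007, -0.0065], 0], [[-0.0064, 0.0006, -0.007], 0], [[-0.0059, 0.0006, -0.0075], 0], [[-0.0052, 0.0005, -0.008], 0], [[-0.0046, 0.0004, -0.0084], 0], [[-0.0039, 0.0004, -0.0087], 0], [[-0.0032, 0.0003, -0.009], 0], [[-0.0024, 0.0002, -0.0092], 0], [[-0.0017, 0.0002, -0.0094], 0]]'

```text
time_s: 19.12
tool_pos: [0.543, -0.1009, 0.037]
tcp_rot: [0.05, 0.999, -0.0, -0.001]
ft_force: [-2.8, -2.6, 2.7]
finger_gap: 0.0218
grip_force: 15.0
```

Call:
send_rows --moves '[[[0, 0, -0.002], 0], [[0, 0, -0.002], 0], [[0, 0, 0], 0]]'

```text
time_s: 19.5
tool_pos: [0.5426, -0.1009, 0.0332]
tcp_rot: [0.05, 0.999, 0.0, -0.001]
ft_force: [-5.9, -3.4, -0.5]
finger_gap: 0.0218
grip_force: 15.0
```

Call:
send_rows --moves '[[[0, 0, 0], 0], [[0, 0, 0], 0], [[0, 0, 0], 0], [[0, 0, 0.02], 0], [[0, 0, 0.05], 0], [[0, 0, 0.06], 0], [[0, 0, 0.04], 0], [[-0.012, 0.049, 0], 0.01], [[-0.012, 0.049, 0], 0.01], [[-0.012, 0.049, 0], 0.01], [[-0.012, 0.049, 0], 0.01], [[-0.012, 0.049, 0], 0.01], [[-0.012, 0.049, 0], 0.01], [[-0.012, 0.049, 0], 0.01], [[-0.012, 0.049, 0], 0.01], [[0, 0, 0], 0]]' --fingers -0.1

```text
time_s: 21.5
tool_pos: [0.4465, 0.2956, 0.2035]
tcp_rot: [0.006, 1.0, 0.0, -0.0]
ft_force: [-0.7, -0.5, 0.5]
finger_gap: 0.0512
grip_force: 0.0
```

```bash
cat > chk.py <<'E'
import sys
from h import *
I,D=manip.capture("top");np.savez("top_last.npz",I=I,D=D)
hsv=cv2.cvtColor(I,cv2.COLOR_BGR2HSV);P=cloud("top",D);H,S,V=cv2.split(hsv)
m=np.zeros((480,640),bool);m[225:275,325:380]=1
b=m&(S>150)&(H>5)&(H<22)&(V>120);print("tab",b.sum(),np.median(P[b],0),P[b].mean(0))
cv2.imwrite(sys.argv[1],cv2.resize(I[180:325,140:480],None,fx=2.35,fy=2.35,interpolation=cv2.INTER_CUBIC))
E
python3 chk.py pics/t1.png
```

```text
tab 147 [ 0.54866601 -0.10077701  0.04099518] [ 0.54868267 -0.10129507  0.04040737]
```

View pics/t1.png

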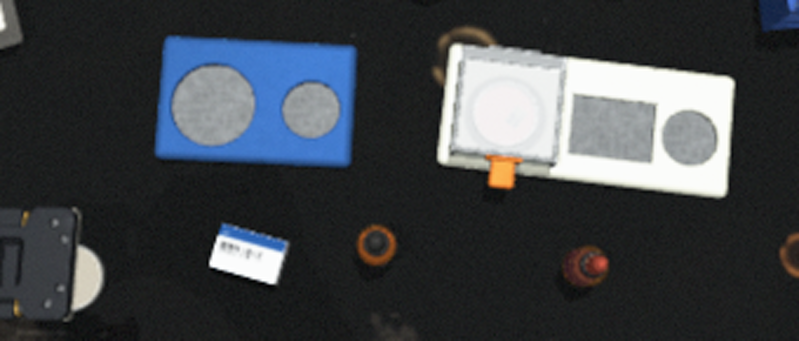

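The shield is shut again: its tab is at the same height as at the start, and the pink dish is visible under it at (505,112). The other things are undisturbed. Next is the cream dish.

Call:
send_rows --moves '[[[0, -0.0045, -0.04], 0], [[0, 0, -0.05], 0], [[0, 0, -0.04], 0], [[0, 0, -0.025], 0], [[0, 0, -0.014], 0], [[0, 0, -0.006], 0], [[0, 0, 0], 0], [[0, 0, 0], 0], [[0, 0, 0], 0]]' --fingers -1

```text
time_s: 22.68
tool_pos: [0.4481, 0.287, 0.0295]
tcp_rot: [0.009, 1.0, 0.0, 0.0]
ft_force: [0.9, -0.2, 0.1]
finger_gap: 0.093
grip_force: 0.0
```

Call:
send_rows --moves '[[[-0.002, 0.004, -0.0045], 0], [[0, 0, 0], 0], [[0, 0, 0], 0], [[0, 0, 0], 0]]'

```text
time_s: 23.18
tool_pos: [0.446, 0.2906, 0.0244]
tcp_rot: [0.009, 1.0, -0.0, 0.0]
ft_force: [-0.3, 1.3, 0.0]
finger_gap: 0.0931
grip_force: 0.0
```

Call:
send_rows --moves '[[[0, 0, 0], 0], [[0, 0, 0], 0], [[0, 0, 0], 0], [[0, 0, 0], 0], [[0, 0, 0], 0]]' --fingers 1 --newtons 12

```text
time_s: 23.8
tool_pos: [0.4459, 0.2907, 0.0244]
tcp_rot: [0.009, 1.0, 0.0, 0.0]
ft_force: [0.2, 0.2, -0.1]
finger_gap: 0.0579
grip_force: 12.0
```

Call:
send_rows --moves '[[[0, 0, 0.015], 0], [[0, 0, 0.04], 0], [[0, 0, 0.04], 0], [[0.02, -0.015, 0], 0], [[0.03, -0.022, 0], 0], [[0.03, -0.023, 0], 0], [[0.03, -0.023, 0], 0], [[0.03, -0.023, 0], 0], [[0.023, -0.017, 0], 0], [[0, 0, -0.03], 0], [[0, 0, -0.03], 0], [[0, 0, 0], 0], [[0, 0, 0], 0], [[0, 0, 0], 0]]'

```text
time_s: 25.55
tool_pos: [0.6095, 0.1679, 0.0609]
tcp_rot: [0.009, 1.0, 0.0, 0.001]
ft_force: [0.4, 0.5, -0.1]
finger_gap: 0.058
grip_force: 12.0
```

Call:
send_rows --moves '[[[0, 0, -0.012], 0], [[0, 0, -0.008], 0], [[0, 0, -0.004], 0], [[0, 0, -0.003], 0], [[0, 0, 0], 0], [[0, 0, 0], 0]]'

```text
time_s: 26.3
tool_pos: [0.6089, 0.1675, 0.0324]
tcp_rot: [0.009, 1.0, -0.0, -0.0]
ft_force: [-0.8, -0.3, 2.7]
finger_gap: 0.0579
grip_force: 12.0
```

Call:
send_rows --moves '[[[0, 0, 0], 0], [[0, 0, 0], 0], [[0, 0, 0], 0], [[0, 0, 0.01], 0], [[0, 0, 0.04], 0], [[0, 0, 0.06], 0], [[0, 0, 0.06], 0], [[-0.032, -0.039, 0], 0], [[-0.033, -0.039, 0], 0], [[-0.033, -0.039, 0], 0], [[-0.032, -0.039, 0], 0], [[0, 0, -0.03], 0], [[0, 0, 0], 0], [[0, 0, 0], 0]]' --fingers -0.6

```text
time_s: 28.05
tool_pos: [0.4795, 0.0119, 0.1731]
tcp_rot: [0.009, 1.0, 0.0, 0.0]
ft_force: [0.3, 0.1, 0.8]
finger_gap: 0.0741
grip_force: 0.0
```

Call:
send_rows --moves '[[[0, 0, -0.03], 0], [[0, 0, -0.04], 0], [[0, 0, -0.03], 0], [[0, 0, -0.015], 0], [[0, 0, -0.008], 0], [[0, 0, 0], 0], [[0, 0, 0], 0], [[0, 0, 0], 0]]'

```text
time_s: 29.05
tool_pos: [0.4793, 0.0118, 0.05]
tcp_rot: [0.009, 1.0, 0.0, 0.001]
ft_force: [-0.6, 0.1, 0.4]
finger_gap: 0.0744
grip_force: 0.0
```

Call:
send_rows --moves '[[[0, 0, 0], 0], [[0, 0, 0], 0], [[0, 0, 0], 0], [[0, 0, 0], 0], [[0, 0, 0], 0]]' --fingers 1 --newtons 12

```text
time_s: 29.68
tool_pos: [0.4789, 0.0116, 0.0493]
tcp_rot: [0.009, 1.0, -0.0, -0.0]
ft_force: [-0.5, 0.3, 0.4]
finger_gap: 0.0354
grip_force: 12.0
```

Call:
send_rows --moves '[[[0, 0, 0.015], 0], [[0, 0, 0.03], 0], [[0, 0, 0.03], 0], [[0.018, 0.009, 0], 0], [[0.028, 0.014, 0], 0], [[0.028, 0.014, 0], 0], [[0.028, 0.014, 0], 0], [[0.026, 0.014, 0], 0], [[0, 0, -0.02], 0], [[0, 0, -0.02], 0], [[0, 0, 0], 0], [[0, 0, 0], 0], [[0, 0, 0], 0]]'

```text
time_s: 31.3
tool_pos: [0.6072, 0.0766, 0.0852]
tcp_rot: [0.009, 1.0, 0.0, 0.001]
ft_force: [-0.3, 0.3, -0.7]
finger_gap: 0.0355
grip_force: 12.0
```

Call:
send_rows --moves '[[[0, 0, -0.012], 0], [[0, 0, -0.008], 0], [[0, 0, -0.004], 0], [[0, 0, -0.0025], 0], [[0, 0, 0], 0], [[0, 0, 0], 0]]'

```text
time_s: 32.05
tool_pos: [0.607, 0.0765, 0.0581]
tcp_rot: [0.009, 1.0, 0.0, 0.0]
ft_force: [-1.6, -0.5, 4.4]
finger_gap: 0.0355
grip_force: 12.0
```

Call:
send_rows --moves '[[[0, 0, 0], 0], [[0, 0, 0], 0], [[0, 0, 0], 0], [[0, 0, 0.02], 0], [[0, 0, 0.05], 0], [[0, 0, 0.06], 0], [[0, 0, 0.06], 0], [[-0.013, 0.005, 0], -0.18], [[-0.013, 0.005, 0], -0.18], [[-0.014, 0.005, 0], -0.18], [[-0.014, 0.005, 0], -0.18], [[-0.014, 0.005, 0], -0.18], [[-0.014, 0.005, 0], -0.18], [[-0.014, 0.005, 0], -0.18], [[-0.014, 0.005, 0], -0.18], [[-0.013, 0.006, 0], -0.18], [[-0.013, 0.006, 0], -0.18], [[0, 0, 0], 0], [[0, 0, 0], 0]]' --fingers -0.3

```text
time_s: 34.42
tool_pos: [0.4714, 0.1286, 0.248]
tcp_rot: [0.788, 0.616, 0.0, 0.0]
ft_force: [-0.5, 0.9, -0.2]
finger_gap: 0.0602
grip_force: 0.0
```

Run:
```python
from h import *
s=manip.get_state();print(s["tool_pos"],s["tcp_rot"],s["joint_pos"])
x,y,z,w=s["tcp_rot"];print("ydir",np.arctan2(1-2*(x*x+z*z),2*(x*y-z*w)))
I,D=manip.capture("wrist");cv2.imwrite("pics/w3.png",I)
```

```text
[0.47137866 0.12864129 0.24799034] [7.87829648e-01 6.15893159e-01 2.01461436e-04 1.46972872e-04] [-1.18437343  0.57997     1.2494835   2.15600834 -0.71296976  0.91894335
  0.24677435]
ydir -0.24375798990217165
```

View pics/w3.png

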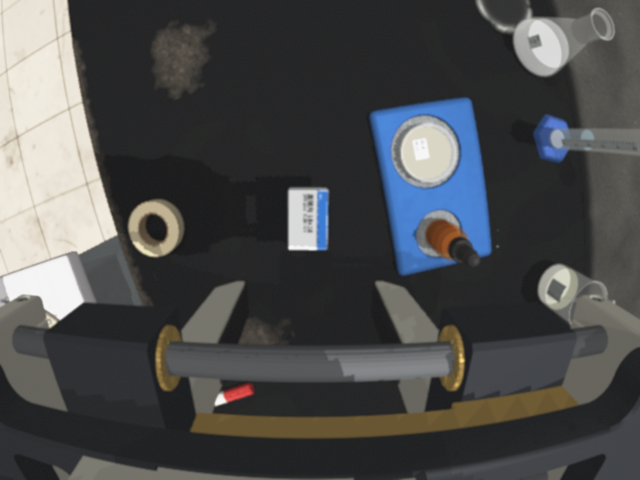

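The carton at (308,218) lies square between the fingers. The cream dish at (425,152) and the black bottle at (440,235) stand in their blue pockets.

Call:
send_rows --moves '[[[0, 0, -0.05], 0], [[0, 0, -0.06], 0], [[0, 0, -0.05], 0], [[0, 0, -0.03], 0], [[0, 0, -0.02], 0], [[0, 0, -0.008], 0], [[0, 0, -0.004], 0], [[0, 0, 0], 0], [[0, 0, 0], 0], [[0, 0, 0], 0]]' --fingers -0.7

```text
time_s: 35.72
tool_pos: [0.471, 0.1289, 0.0261]
tcp_rot: [0.789, 0.615, 0.0, 0.0]
ft_force: [0.5, 0.5, 0.1]
finger_gap: 0.079
grip_force: 0.0
```

Run:
```python
from h import *
s=manip.get_state();print(s["tool_pos"],s["joint_pos"])
x,y,z,w=s["tcp_rot"];print("ydir",np.arctan2(1-2*(x*x+z*z),2*(x*y-z*w)))
```

```text
[0.47101943 0.12890914 0.02611828] [-0.63363536  0.72842867  0.37370252  2.30068984 -1.04016211  0.28537992
  0.42567895]
ydir -0.2472128564187267
```

Call:
send_rows --moves '[[[0, 0, 0], 0], [[0, 0, 0], 0], [[0, 0, 0], 0], [[0, 0, 0], 0], [[0, 0, 0], 0]]' --fingers 1 --newtons 12

```text
time_s: 36.35
tool_pos: [0.4709, 0.1287, 0.0259]
tcp_rot: [0.789, 0.614, -0.0, -0.0]
ft_force: [0.2, 0.3, -0.3]
finger_gap: 0.0397
grip_force: 12.0
```

Call:
send_rows --moves '[[[0, 0, 0.015], 0], [[0, 0, 0.04], 0], [[0, 0, 0.05], 0], [[0, 0, 0.05], 0], [[0, 0, 0], 0]]'

```text
time_s: 36.98
tool_pos: [0.4721, 0.1292, 0.1834]
tcp_rot: [0.789, 0.614, 0.002, 0.001]
ft_force: [-1.1, 0.6, -0.8]
finger_gap: 0.0399
grip_force: 12.0
```

Call:
send_rows --moves '[[[0.01, -0.03, 0], 0.02], [[0.016, -0.043, 0], 0.02], [[0.016, -0.043, 0], 0.02], [[0.016, -0.043, 0], 0.02], [[0.016, -0.043, 0], 0.02], [[0.016, -0.043, 0], 0.02], [[0.016, -0.043, 0], 0.02], [[0.016, -0.043, 0], 0.01], [[0.003, -0.006, 0], 0], [[0, 0, -0.03], 0], [[0, 0, -0.04], 0], [[0, 0, -0.03], 0], [[0, 0, -0.02], 0], [[0, 0, 0], 0], [[0, 0, 0], 0], [[0, 0, 0], 0]]'

```text
time_s: 38.98
tool_pos: [0.5965, -0.2085, 0.062]
tcp_rot: [0.741, 0.672, 0.0, 0.001]
ft_force: [0.1, -0.4, -1.8]
finger_gap: 0.0398
grip_force: 12.0
```

Run:
```python
from h import *
s=manip.get_state();print(s["tool_pos"],s["joint_pos"])
x,y,z,w=s["tcp_rot"];print("ydir",np.arctan2(1-2*(x*x+z*z),2*(x*y-z*w)))
```

```text
[ 0.59649328 -0.20846801  0.0619871 ] [-0.09837867  0.78514804  0.55008596  1.9670415  -0.72372338  0.59227685
  0.84494113]
ydir -0.09786503126689053
```

Call:
send_rows --moves '[[[0, 0.0005, -0.012], 0], [[0, 0, -0.008], 0], [[0, 0, -0.004], 0], [[0, 0, -0.003], 0], [[0, 0, 0], 0], [[0, 0, 0], 0]]'

```text
time_s: 39.72
tool_pos: [0.5956, -0.208, 0.034]
tcp_rot: [0.741, 0.672, -0.0, -0.0]
ft_force: [-2.8, 0.5, 4.7]
finger_gap: 0.0398
grip_force: 12.0
```

Call:
send_rows --moves '[[[0, 0, 0], 0], [[0, 0, 0], 0], [[0, 0, 0], 0], [[0, 0, 0.01], 0], [[0, 0, 0.04], 0], [[0, 0, 0.06], 0], [[0, 0, 0.06], 0], [[-0.044, 0.01, 0], 0], [[-0.044, 0.01, 0], 0], [[-0.045, 0.011, 0], 0], [[0, 0, -0.03], 0], [[0, 0, 0], 0], [[0, 0, 0], 0], [[0, 0, 0], 0]]' --fingers -0.5

```text
time_s: 41.48
tool_pos: [0.4636, -0.1772, 0.1746]
tcp_rot: [0.741, 0.672, 0.0, 0.001]
ft_force: [0.2, 0.2, 1.1]
finger_gap: 0.0696
grip_force: 0.0
```

Call:
send_rows --moves '[[[-0.0005, 0, -0.03], 0], [[0, 0, -0.04], 0], [[0, 0, -0.03], 0], [[0, 0, -0.015], 0], [[0, 0, -0.009], 0], [[0, 0, 0], 0], [[0, 0, 0], 0], [[0, 0, 0], 0]]'

```text
time_s: 42.48
tool_pos: [0.4628, -0.1768, 0.0505]
tcp_rot: [0.741, 0.672, 0.0, 0.0]
ft_force: [-0.3, 0.7, 0.1]
finger_gap: 0.0698
grip_force: 0.0
```

Call:
send_rows --moves '[[[0, 0, 0], 0], [[0, 0, 0], 0], [[0, 0, 0], 0], [[0, 0, 0], 0], [[0, 0, 0], 0]]' --fingers 1 --newtons 12

```text
time_s: 43.1
tool_pos: [0.4625, -0.1768, 0.0499]
tcp_rot: [0.741, 0.672, 0.0, 0.0]
ft_force: [-0.1, 0.5, 0.5]
finger_gap: 0.0354
grip_force: 12.0
```

```bash
python3 chk.py pics/t2.png
```

```text
tab 0 [nan nan nan] [nan nan nan]
  return _methods._mean(a, axis=axis, dtype=dtype,
  ret = um.true_divide(
chk.py:6: RuntimeWarning: Mean of empty slice.
  b=m&(S>150)&(H>5)&(H<22)&(V>120);print("tab",b.sum(),np.median(P[b],0),P[b].mean(0))
```

View pics/t2.png

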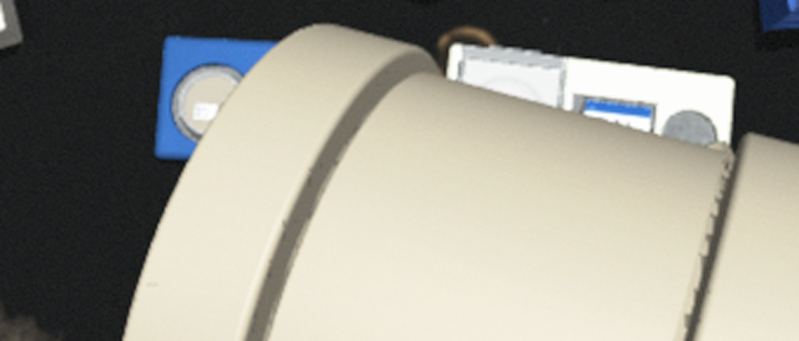

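The arm hides most of this view, but the carton shows in its pocket at (617,115), and the red bottle is gripped. I'm carrying it to its pocket.

Call:
send_rows --moves '[[[0, 0, 0.015], 0], [[0, 0, 0.03], 0], [[0, 0, 0.03], 0], [[0.02, -0.017, 0], 0], [[0.027, -0.022, 0], 0], [[0.027, -0.022, 0], 0], [[0.027, -0.022, 0], 0], [[0.0255, -0.0217, 0], 0], [[0, 0, -0.02], 0], [[0, 0, -0.02], 0], [[0, 0, 0], 0], [[0, 0, 0], 0], [[0, 0, 0], 0]]'

```text
time_s: 44.78
tool_pos: [0.589, -0.2815, 0.0855]
tcp_rot: [0.741, 0.672, 0.0, 0.0]
ft_force: [0.6, 0.5, -0.8]
finger_gap: 0.0352
grip_force: 11.9
```

Call:
send_rows --moves '[[[0, 0, -0.012], 0], [[0, 0, -0.008], 0], [[0, 0, -0.004], 0], [[0, 0, -0.0025], 0], [[0, 0, 0], 0], [[0, 0, 0], 0]]'

```text
time_s: 45.52
tool_pos: [0.5891, -0.2817, 0.0585]
tcp_rot: [0.741, 0.672, 0.0, 0.0]
ft_force: [0.9, 0.6, -0.6]
finger_gap: 0.0352
grip_force: 12.0
```

Call:
send_rows --moves '[[[0, 0, 0], 0], [[0, 0, 0], 0], [[0, 0, 0], 0], [[0, 0, 0.02], 0], [[0, 0, 0.05], 0], [[0, 0, 0.06], 0], [[0, 0, 0.06], 0], [[-0.04, -0.04, 0.02], 0], [[-0.05, -0.03, 0.02], 0], [[-0.05, -0.03, 0], 0], [[-0.04, -0.03, 0], 0], [[-0.03, -0.04, 0], 0], [[0, 0, 0], 0], [[0, 0, 0], 0]]' --fingers -0.3

```text
time_s: 47.28
tool_pos: [0.3789, -0.4513, 0.2891]
tcp_rot: [0.741, 0.671, 0.0, 0.0]
ft_force: [0.1, -0.2, 0.4]
finger_gap: 0.0606
grip_force: 0.0
```

```bash
python3 chk.py pics/t3.png
python3 - <<'E'
from h import *
I,D=manip.capture("scene");cv2.imwrite("pics/s3.png",I[180:440,200:520].repeat(2,0).repeat(2,1))
E
```

```text
tab 147 [ 0.54834187 -0.10082452  0.04086372] [ 0.54869312 -0.10130258  0.04032777]
```

View pics/t3.png

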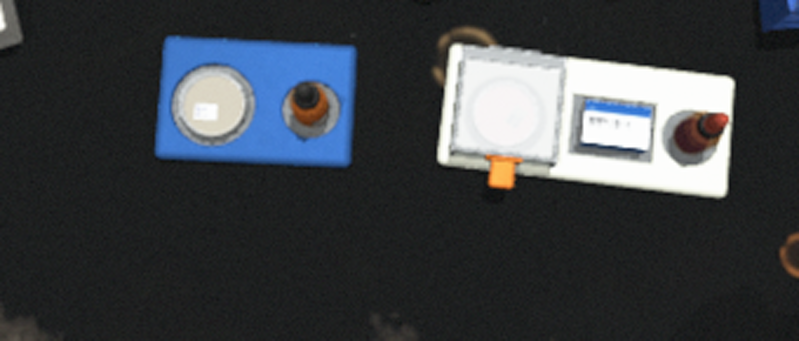

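View pics/s3.png

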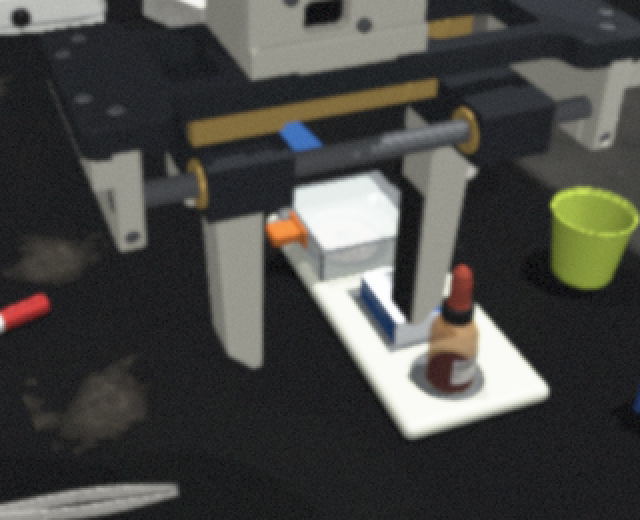

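Everything is in its pocket: the bottles are upright at (310,103) and (700,130), the carton at (617,128) and the dishes at (213,105) and (505,112). Before handing in, I'll check the numbers for the shield and the placed things.

Run:
```python
from h import *
for f in("top0.npz","top_last.npz"):
    d=np.load(f);I,D=d["I"],d["D"];P=cloud("top",D);H,S,V=cv2.split(cv2.cvtColor(I,cv2.COLOR_BGR2HSV))
    m=np.zeros((480,640),bool);m[225:275,325:380]=1;b=m&(S>150)&(H>5)&(H<22)&(V>120);print(f,"tab",P[b].mean(0),"v",np.nonzero(b)[0].mean())
q=lambda x,y,r,a,b:P[(np.hypot(P[...,0]-x,P[...,1]-y)<r)&(D>0)&(P[...,2]>a)&(P[...,2]<b)]
for n,x,y,r,a,b in(("cream",.609,.168,.036,.019,.04),("black bulb",.607,.0765,.03,.09,.125),("black collar",.607,.0765,.03,.065,.085),("red bulb",.589,-.2815,.03,.09,.125),("red collar",.589,-.2815,.03,.065,.085),("carton",.596,-.208,.045,.026,.045)):
    s=q(x,y,r,a,b);print(n,x,y,len(s),np.round((s.min(0)+s.max(0))/2,4),"zmed",round(float(np.median(s[:,2])),4))
```

```text
top0.npz tab [ 0.54844578 -0.10161685  0.03890699] v 252.77551020408163
top_last.npz tab [ 0.54869312 -0.10130258  0.04032777] v 252.57142857142858
cream 0.609 0.168 631 [0.6067 0.1674 0.0246] zmed 0.0243
black bulb 0.607 0.0765 53 [0.6045 0.077  0.1032] zmed 0.1077
black collar 0.607 0.0765 67 [0.6029 0.0767 0.075 ] zmed 0.0801
red bulb 0.589 -0.2815 61 [ 0.5879 -0.2813  0.1024] zmed 0.1065
red collar 0.589 -0.2815 83 [ 0.5889 -0.2811  0.075 ] zmed 0.0791
carton 0.596 -0.208 534 [ 0.5951 -0.2077  0.0327] zmed 0.0332
```

```bash
python3 -c "
from bench import manip
print(manip.job_done())"
```

```text
the job is handed in; nothing more can be done
None
```

I handed the job in at about 47 s of the 144 s allowed. The last camera check put all five things in their own pockets and the shield shut to about 0.01 rad, but the hand-in gave no verdict back.

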